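Load the tart press and lock its thickness knob

TASK

Lift the blue forming block out of its wooden stand, set it down on the open bench and let go, then take it again by its two ends and lower it gently, without dropping it, fully home between the walls of the press bed. With the block in place, turn the black thickness knob until its white pointer is at the red mark, then pull the knob straight up as far as it goes so that it locks there, and let go. Leave the tub, the tart ring and the shaker jar where they are.

Things in the scene. Friction and masses are not known exactly. Their poses are not given: they have to be found in the camera images.
- block_mid (a point): Centre (half-way up) of the blue rigid forming block, about 0.25 kg, 56 mm along its own x, 44 mm along its own y, 50 mm high (z up), with an aluminium disc and two aluminium strips (near its two ends) on its top. It starts in the stand, its underside 12 mm above the bench; its x axis is the stand's x axis.
- stand: Fixed wooden stand; origin under its centre on the bench. Floor 12 mm high, 40 mm wide (y). Two upright end walls, 8 mm thick, 56 mm wide and 72 mm high, stand across its x axis 62 mm apart (inner faces), close to the block's ends, so in the stand the block can be taken only by its 44 mm width, by fingers that close along the stand's y (open sides).
- press: Fixed cream press base, 160 (x) by 280 (y) by 20 mm high; origin under its centre on the bench. Bed at y = -75 mm; knob at y = +75 mm on a light-metal pod, 68 mm in diameter, top 45 mm above the bench. A housing 55 mm high runs along the edge x = -59 to -79 mm. Press and stand may be left or right; the bench between them is free.
- bed (a point): Centre of the bed's floor, 20 mm above the bench, axes as the press's. Two aluminium walls, 60 mm long (y), stand 49 mm apart (x), tops 62 mm above the floor, flared outward from 52 mm. End lips 6 mm high lie 66 mm apart (y). The block stands here upright, its 56 mm length along the press's y, either way round; only its ends can be reached, by fingers closing along y.
- knob_grip (a point): Centre of the knob's black bar grip, on its vertical axis, 68.5 mm above the bench when down. The bar is 46 mm long (its x), 14 mm wide (y), 32 mm high (top 16 mm above this point), on a round skirt 48 mm in diameter. The white pointer line lies along its +x.
- dial (a joint): Angle of the knob, rad, counter-clockwise seen from above; at 0 the white pointer points along the press's +x. Marks every 30 degrees from -60 to +60 degrees; the larger red one is at +0.524 rad (+30 degrees). It turns from -1.2 to 1.2 with the knob down (about 0.04 N m of friction) and stays where it is left. Starts between -0.9 and -0.25.
- knob_lift (a joint): How far the knob is pulled up, m: 0 down (free to turn), 0.012 fully up. It takes about 4 N and stays where it is left. Up, it is locked and no longer turns (about 0.04 rad of play). It rises fully only with the pointer near a mark; half-way between two marks it is blocked at about 6 mm.
- tub: Bystander: white plastic tub, 76 mm in diameter, 80 mm high; origin under its centre.
- tart_ring: Bystander: steel tart ring, 80 mm in diameter, 28 mm high; origin under its centre.
- shaker: Bystander: amber glass shaker jar with a metal cap, 60 mm in diameter, 75 mm high; origin under its centre.

How it is judged (in metres and radians):
On the way, in this order (a step that is already met when the one before it is completed fails the run):
1. the block stands upright on the open bench, let go (height (world z) of block_mid below 0.028 m and angle between block_mid's own z axis and vertical below 0.1 rad and contact force between block and the fingers below 0.1 N), for 0.1 s.
2. the block is fully home in the press bed, let go (x of block_mid in the frame of bed between -0.005 and 0.005 m and y of block_mid in the frame of bed between -0.008 and 0.008 m and z of block_mid in the frame of bed between 0.021 and 0.029 m and angle between block_mid's own z axis and vertical below 0.08 rad and contact force between block and the fingers below 0.1 N), for 0.2 s.
3. the pointer is at the red mark, the knob still down (value of joint dial between 0.384 and 0.664 rad and value of joint knob_lift below 0.004 m), for 0.1 s.
4. the knob is pulled fully up at the red mark (value of joint dial between 0.384 and 0.664 rad and value of joint knob_lift above 0.009 m), for 0.2 s.
At the end, for the whole second after the job is handed in: The block stands released and at rest on the press bed floor (centre within 5 mm across, 8 mm along and 4 mm of its seated height, upright within 0.08 rad); the knob pointer is within 0.14 rad of the red mark and the knob is up by more than 9 mm (all of step 2 and all of step 4 and linear speed of block below 0.02 m/s); the robot touches nothing.
It fails at once if the white tub is moved by more than 25 mm or tipped over (distance of tub from where it was at the start of the episode above 0.025 m or angle between tub's own z axis and vertical above 0.5 rad).
It fails at once if the steel tart ring is moved by more than 25 mm or tipped over (distance of tart_ring from where it was at the start of the episode above 0.025 m or angle between tart_ring's own z axis and vertical above 0.5 rad).
It fails at once if the amber shaker jar is moved by more than 25 mm or tipped over (distance of shaker from where it was at the start of the episode above 0.025 m or angle between shaker's own z axis and vertical above 0.5 rad).
It fails at once if the block is dropped into the bed (faster than 0.5 m/s within 35 mm of its seat) instead of lowered (horizontal distance between block_mid and bed below 0.03 m and z of block_mid in the frame of bed below 0.06 m and linear speed of block above 0.5 m/s).
It also fails if it takes over 72 s, if anything falls off the work surface, if the arm or the gripper's body presses on something with over 40 N, if the wrist force passes 120 N, or if a joint passes its speed limit or range.

ROBOT

A 6-joint arm with a two-finger parallel gripper is mounted at the origin on the work surface. World frame = base frame: x ahead of the robot, y to its left, z up, the work surface at z = 0. Lengths are in mm, angles in rad, forces in N, time in s.
With the tool pointing down it reaches from about 325 to 875 mm from the base axis. Payload 4.4 kg.
Tool frame: the origin (TCP) lies on the centre line of the jaws, within the pads' length; the fingertips stand ahead of it and the grasp point (between the pads) lies 6 mm ahead of it (ctrl.tcp_to_tips is the z of the fingertips in the tool frame, in mm); z points along the fingers, y is the direction in which the jaws open and shut (so a half turn about z gives the same grasp; the last joint's range is limited). The gripper opens to 85 mm and grips with 20 to 120 N. Pads are 22 mm wide; open, the fingers measure 114 mm over their backs; the gripper's body (76 mm by 85 mm) begins 54 mm behind the grasp point. The pads swing forward as they close: fully open they stand 13 mm farther back than shut.
Start: joints at [0.965, 0.207, 1.542, -0, 1.393, -0.15], TCP at [253.113, 516.295, 231.182] pointing down, gripper open.
Joint ranges: [-2.73, 2.73], [-0.86, 2.22], [0.23, 2.46], [-1.11, 4.25], [0.08, 2.63], [-2.82, 2.82]. Speed limits (rad/s): [2.79, 2.79, 3.14, 3.14, 3.14, 3.14].

INTERFACE

Orientations are given as a 3x3 rotation matrix whose columns are the frame's x, y, z axes.
In Python, from plant import ctrl, sensors, optics gives the robot as it stands. Calls block until the motion is done:
- ctrl.move_ptp(position, orientation): joint-space move of the TCP to a pose.
- ctrl.move_l(position, rot=None, vel=150, threshold=None): straight line of the TCP; rot=None keeps the orientation; vel is the mean speed in mm/s. With threshold (N) it stops when the force on the tool has changed by that much, and returns True; else False.
- ctrl.set_joints(angles): joint-space move.
- ctrl.gripper_to(opening, force=None): finger opening in mm; force is the grip in N (None keeps the last); returns when the fingers have stopped.
- ctrl.hold(seconds).
- ctrl.solve_ik(position, orientation): joint angles nearest the present ones, or None.
- sensors.read_state(): the state.
- optics.grab_frame(name): name is "side" or "top" or "wrist"; returns (picture, depth): 400x640x3 uint8, red, green, blue; 400x640 float32, mm along the optical axis (not along the pixel's ray), 0 where there is no reading.
- optics.camera_params(name): a dict with "mtx" (3x3 intrinsics, pixels), "R" (3x3) and "t" (3): a world point X has camera coordinates R X + t; the wrist camera has in their place "T_tool_cam" (4x4, takes a point from camera to tool coordinates, whose origin is the TCP and whose axes are the flange's). Camera axes: x right, y down, z forward; pixel columns grow to the right and rows downward; lengths in mm; the calibration is good to about 2 mm. The wrist camera is an equidistant fisheye: a pixel r from the principal point sees the ray r / f radians off the axis. A picture is of the moment at which its call begins: read the wrist's pose just before it. camera_params takes no time and is no camera call.
A pose or a line that the arm cannot do raises ctrl.MotionError and nothing moves.
- ctrl.finish_job(): hands the job in, once; it reports no verdict.
The state is a dict: "t": time; "q": joint angles; "qvel": joint speeds; "tau": joint torques, N m; "eef_pos": TCP position; "eef_rot": TCP orientation; "force": force on the tool from outside, world axes, zero at the start; "wrist_torque": the same for the moment, N m; "grip_width": finger opening in mm.
Only numpy, scipy, OpenCV 4.12 (cv2) and the standard library are available. Lean on these libraries where they do the work, as an engineer would, in place of code of your own. Each camera call takes 0.05 s, during which the arm holds its last target. There are 200 camera calls.

## Working session

There is one attempt and no reset: what is moved stays moved. The work goes in short steps, each a Python script; the robot and the scene stay as the last script left them, time stands still between calls to the robot, and variables do not carry over. Pictures are saved under pics/ and viewed, about 8 in all and at most 12, crops included, and the job is handed in when it is done.

```bash
mkdir -p pics; ls; python3 - <<'E'
from plant import ctrl,sensors,optics
import cv2,numpy as np
np.set_printoptions(precision=4,suppress=True)
for n in("top","side"):
    p,d=optics.grab_frame(n); np.savez(f"pics/{n}0.npz",p=p,d=d)
    cv2.imwrite(f"pics/{n}0.png",p[:,:,::-1]); c=optics.camera_params(n); print(n,c['mtx'],c['R'],c['t'])
print(optics.camera_params("wrist"),ctrl.tcp_to_tips,sensors.read_state())
E
```

```text
pics
top [[448.8049   0.     313.9157]
 [  0.     448.8049 203.9248]
 [  0.       0.       1.    ]] [[-0.0271 -0.9996 -0.009 ]
 [-0.9881  0.0282 -0.1514]
 [ 0.1515  0.0048 -0.9884]] [   5.9804  584.5805 1046.2138]
side [[508.0216   0.     315.067 ]
 [  0.     508.0216 200.3435]
 [  0.       0.       1.    ]] [[ 0.9182 -0.396  -0.0091]
 [-0.224  -0.5001 -0.8365]
 [ 0.3267  0.7701 -0.5479]] [-533.6617  170.9725 1113.7718]
{'mtx': array([[309.7069,   0.    , 319.5481],
       [  0.    , 309.7069, 198.768 ],
       [  0.    ,   0.    ,   1.    ]]), 'T_tool_cam': array([[   0.0001,   -0.9449,   -0.3274,   84.6694],
       [   1.    ,    0.    ,    0.0003,   -0.5357],
       [  -0.0002,   -0.3274,    0.9449, -142.4067],
       [   0.    ,    0.    ,    0.    ,    1.    ]])} 25.0 {'t': 0.1, 'q': array([ 0.9645,  0.2074,  1.5428, -0.    ,  1.3935, -0.1505]), 'qvel': array([-0.0003, -0.0027, -0.0035,  0.0027, -0.0001,  0.0007]), 'tau': array([ -0.0007, -38.4096, -29.2549,  -0.0003,   0.0049,  -0.    ]), 'eef_pos': array([252.7222, 515.7055, 230.1163]), 'eef_rot': array([[-0.8979,  0.4402, -0.0012],
       [ 0.4402,  0.8979, -0.0017],
       [ 0.0003, -0.0021, -1.    ]]), 'force': array([-0.67  , -0.5437,  0.215 ]), 'wrist_torque': array([-0.0512,  0.0415,  0.0098]), 'grip_width': 85.24807928827992}
```

View pics/top0.png

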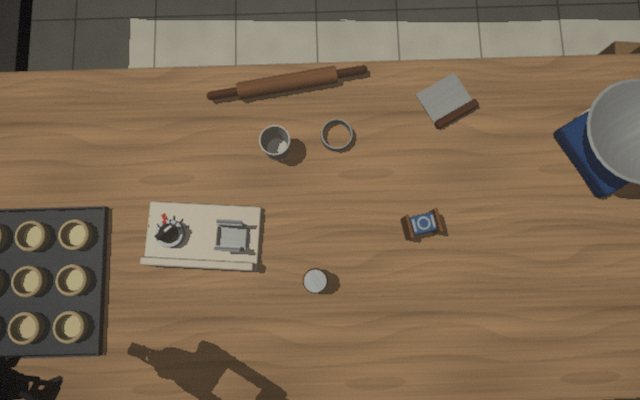

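View pics/side0.png

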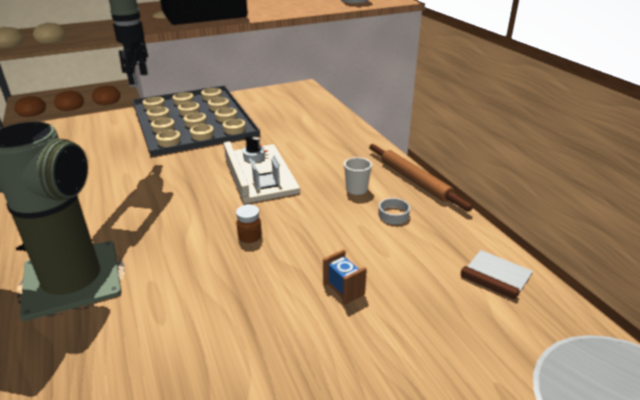

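The top view shows the press at about (203,237), with the knob on the left at (168,232), the bed on the right at (233,236) and the housing along the lower edge. The block and stand are at (425,223), the tub at (275,140), the ring at (337,133) and the shaker at (315,280). The side view agrees with this.

```bash
cat > h.py <<'E'
from plant import ctrl,sensors,optics
import cv2,numpy as np
np.set_printoptions(precision=3,suppress=True)
def cast(n,px,z):
    "pixels of fixed camera -> world points on plane z"
    c=optics.camera_params(n); px=np.atleast_2d(np.array(px,float))
    r=np.c_[(px-c['mtx'][:2,2])/c['mtx'][0,0],np.ones(len(px))]@c['R']
    o=-c['R'].T@c['t']; return o+r*((z-o[2])/r[:,2])[:,None]
def wcast(px,z,s):
    c=optics.camera_params("wrist"); T=c['T_tool_cam']; px=np.atleast_2d(np.array(px,float))
    v=(px-c['mtx'][:2,2])/c['mtx'][0,0]; a=np.linalg.norm(v,axis=1)[:,None]
    r=np.c_[v*np.sinc(a/np.pi),np.cos(a)]  # v*sin(a)/a
    R=s['eef_rot']@T[:3,:3]; o=s['eef_pos']+s['eef_rot']@T[:3,3]; r=r@R.T
    return o+r*((z-o[2])/r[:,2])[:,None]
def down(yaw):
    "tool down, jaw (tool y) axis at world angle yaw"
    y=np.array([np.cos(yaw),np.sin(yaw),0]); z=np.array([0,0,-1.]); return np.c_[np.cross(y,z),y,z]
def wshot(name,crop=None):
    s=sensors.read_state(); p,d=optics.grab_frame("wrist"); np.savez(f"pics/{name}.npz",p=p,d=d,pos=s['eef_pos'],rot=s['eef_rot'])
    cv2.imwrite(f"pics/{name}.png",p[:,:,::-1]); return s,p,d
def blobs(m,z,f,amin=30):
    n,l,st,c=cv2.connectedComponentsWithStats(m.astype(np.uint8))
    for i in range(1,n):
        if st[i,4]>amin:
            r=cv2.minAreaRect(np.argwhere(l==i)[:,::-1].astype(np.float32)); b=f(cv2.boxPoints(r),z)
            print("area",st[i,4],"px",c[i],"rect",b[:,:2].mean(0),"sides",np.linalg.norm(b[1]-b[0]),np.linalg.norm(b[2]-b[1]),"ang",np.arctan2(*(b[1]-b[0])[1::-1]),np.arctan2(*(b[2]-b[1])[1::-1]))
E
python3 - <<'E'
from h import *
p=np.load("pics/top0.npz")['p']; h=cv2.cvtColor(p,cv2.COLOR_RGB2HSV)
blue=(h[...,0]>100)&(h[...,0]<125)&(h[...,1]>100); blue[:,520:]=0
k=cv2.morphologyEx(blue.astype(np.uint8),cv2.MORPH_CLOSE,np.ones((5,5)))
print("blue");blobs(k,62,lambda a,z:cast("top",a,z))
red=((h[...,0]<6)|(h[...,0]>174))&(h[...,1]>150)&(h[...,2]>100); print("red");blobs(red,45,lambda a,z:cast("top",a,z),3)
print("press edge",cast("top",[(150,203),(262,207)],20),"tub,ring,shaker",cast("top",[(275,138)],80),cast("top",[(337,131)],28),cast("top",[(315,281)],75),"stand ends",cast("top",[(407,226),(440,217)],72))
for q in [(337,215),(365,215)]: print(cast("top",[q],0))
E
```

```text
blue
area 239 px [423.188 222.962] rect [ 528.558 -266.464] sides 52.23123531865451 40.14647064862696 ang -1.3538118650170958 -2.9638637043026415
red
area 16 px [164.    218.375] rect [557.83  352.789] sides 19.545726548585566 7.304657821103531 ang 0.02387338415295316 -1.599081292414641
press edge [[602.271 398.542  20.   ]
 [584.229 119.042  20.   ]] tub,ring,shaker [[742.18   78.803  80.   ]] [[771.919 -73.63   28.   ]] [[400.422  -8.056  75.   ]] stand ends [[ 521.703 -227.314   72.   ]
 [ 540.756 -305.996   72.   ]]
[[561.464 -67.45    0.   ]]
[[ 559.471 -137.912    0.   ]]
```

```bash
cat >> h.py <<'E'
def best(pos,yaw):
    "of the two equal jaw yaws, the one with the last joint nearer 0"
    c=[(abs(q[5]),y) for y in (yaw,yaw+np.pi) if (q:=ctrl.solve_ik(np.array(pos,float),down(y))) is not None]
    return min(c)[1]
E
python3 - <<'E'
from h import *
ims=[]
for n,(x,y,yaw) in dict(knob1=(518,339,1.507),bed1=(508.6,189,1.507),stand1=(530,-266.5,.237)).items():
    pos=[x,y,210]; yw=best(pos,yaw); print(n,yw,ctrl.solve_ik(pos,down(yw)))
    ctrl.move_ptp(pos,down(yw)); ctrl.hold(.3); s,p,d=wshot(n); ims.append(p[:,120:520]); print(s['eef_pos'],s['t'])
m=np.hstack(ims); cv2.imwrite("pics/m1.png",cv2.resize(np.hstack(ims[:2]),None,fx=1,fy=1)[:,:,::-1])
E
```

```text
knob1 1.507 [ 0.44   0.315  1.45  -0.     1.376 -1.067]
[517.419 339.804 210.177] 1.6167
bed1 1.507 [ 0.196  0.157  1.645 -0.     1.34  -1.311]
[508.638 190.097 209.94 ] 2.6167
stand1 0.237 [-0.612  0.262  1.518 -0.     1.361 -0.849]
[ 530.307 -265.773  210.046] 4.6333
```

View pics/m1.png

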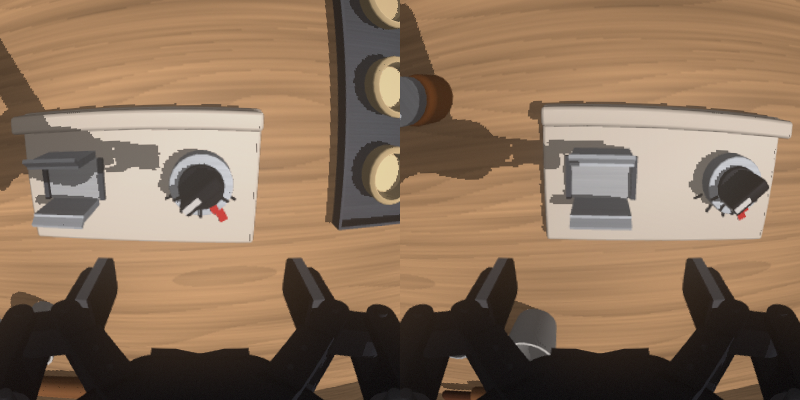

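View pics/stand1.png

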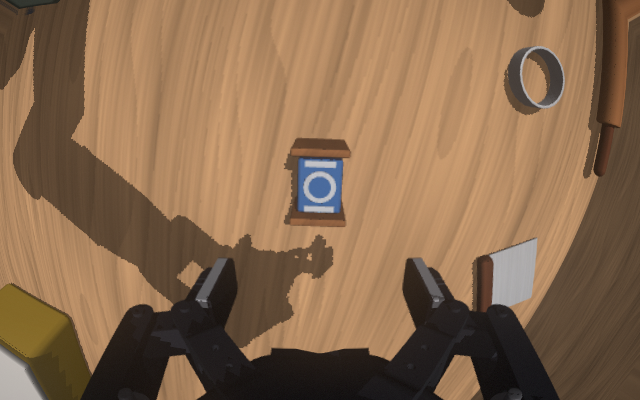

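Panel 1 (knob view, crop offset x+120) shows the knob at (325,185), its white pointer running down-left to (310,212), and the red mark at (338,213). Panel 2 shows the bed square-on at about (600,190) in the montage. The stand view shows the block at (320,187) with wall tops at rows 148 and 222. I'll fit these next using masks and depth.

```bash
cat >> h.py <<'E'
def cloud(f):
    "world xyz per pixel of a saved wrist frame"
    c=optics.camera_params("wrist"); T=c['T_tool_cam']; d=f['d']
    v=np.moveaxis(np.indices(d.shape)[::-1],0,-1)-c['mtx'][:2,2]; v=v/c['mtx'][0,0]; a=np.linalg.norm(v,axis=-1)[...,None]
    P=np.concatenate([v*np.sinc(a/np.pi)/np.cos(a),np.ones_like(a)],-1)*d[...,None]
    return f['pos']+(P@T[:3,:3].T+T[:3,3])@f['rot'].T
def rect(P):
    (c,s,a)=cv2.minAreaRect(P[:,:2].astype(np.float32)); return "c",np.array(c),"size",np.array(s),"ang",np.radians(a),"n",len(P)
E
python3 - <<'E'
from h import *
def near(C,x,y,r): return np.hypot(C[...,0]-x,C[...,1]-y)<r
f=np.load("pics/stand1.npz"); C=cloud(f); h=cv2.cvtColor(f['p'],cv2.COLOR_RGB2HSV); N=near(C,530,-266,65)
b=(h[...,0]>100)&(h[...,0]<125)&(h[...,1]>80)&N
print("block top z",np.median(C[b][:,2])); t=b&(C[...,2]>58); print("blue top",rect(C[t]))
t=N&(C[...,2]>55)&(C[...,2]<67)&near(C,530,-266,28); print("near-top level",rect(C[t]))
k=cv2.morphologyEx(b.astype(np.uint8),cv2.MORPH_CLOSE,np.ones((7,7))); blobs(k,62,lambda a,z:wcast(a,z,dict(eef_pos=f['pos'],eef_rot=f['rot'])))
t=N&(C[...,2]>68); print("stand tops",rect(C[t]),C[t][:,2].mean())
for n in("knob1","bed1"):
    f=np.load(f"pics/{n}.npz"); C=cloud(f); h=cv2.cvtColor(f['p'],cv2.COLOR_RGB2HSV); print(n)
    t=near(C,513,264,175)&(abs(C[...,2]-20)<4); print("base",rect(C[t]),np.median(C[t][:,2]))
    t=near(C,508,189,55)&(C[...,2]>79)&(C[...,2]<86); print("walltops",rect(C[t]))
    t=near(C,518,339,40)&(C[...,2]>80); print("grip top",rect(C[t]),np.median(C[t][:,2]))
    t=near(C,518,339,40)&(C[...,2]>80)&(h[...,2]>110); print("pointer",len(C[t]),C[t].mean(0) if t.any() else 0)
    t=near(C,518,339,45)&(C[...,2]<50)&(C[...,2]>40); print("pod",rect(C[t]),np.median(C[t][:,2]))
    t=near(C,518,339,60)&((h[...,0]<6)|(h[...,0]>174))&(h[...,1]>140)&(h[...,2]>100); print("red",C[t].mean(0),t.sum())
E
```

```text
block top z 61.802541783147674
blue top ('c', array([ 530.433, -268.84 ]), 'size', array([42.735, 54.22 ]), 'ang', np.float64(0.20229985831768293), 'n', 1390)
near-top level ('c', array([ 530.092, -267.62 ]), 'size', array([44.273, 52.659]), 'ang', np.float64(0.20632720703139845), 'n', 2135)
area 1912 px [319.237 184.789] rect [ 530.39  -268.536] sides 54.580886366963604 42.26677956609412 ang 1.7577484192468302 0.20664737056017474
stand tops ('c', array([ 530.532, -268.55 ]), 'size', array([129.906,  78.392]), 'ang', np.float64(0.2073202831571322), 'n', 29530) 277.9448530049415
knob1
base ('c', array([519.013, 265.841]), 'size', array([279.938, 160.047]), 'ang', np.float64(1.4911562254507855), 'n', 18877) 19.697980993462863
walltops ('c', array([513.51 , 190.698]), 'size', array([60.505, 74.099]), 'ang', np.float64(1.4899458187353445), 'n', 570)
grip top ('c', array([519.259, 338.927]), 'size', array([79.674, 46.15 ]), 'ang', np.float64(1.508546667369003), 'n', 13595) 295.6882616759127
pointer 175 [530.545 331.252 100.969]
pod ('c', array([524.581, 340.488]), 'size', array([67.191, 66.541]), 'ang', np.float64(1.5188176807451115), 'n', 1404) 44.67318066277568
red [560.985 357.261  31.94 ] 113
bed1
base ('c', array([518.923, 265.399]), 'size', array([279.838, 159.714]), 'ang', np.float64(1.4924250885521537), 'n', 18814) 19.71170641439842
walltops ('c', array([513.593, 190.92 ]), 'size', array([59.339, 73.715]), 'ang', np.float64(1.49038324294439), 'n', 782)
grip top ('c', array([525.126, 339.524]), 'size', array([14.767, 46.923]), 'ang', np.float64(0.657376214792786), 'n', 546) 83.82215792794678
pointer 126 [531.518 332.516  84.711]
pod ('c', array([524.522, 337.689]), 'size', array([64.524, 67.37 ]), 'ang', np.float64(1.49030401390196), 'n', 1033) 44.62443453479074
red [564.075 357.447  32.385] 35
```

The depth fits match the given sizes: base 280x160 at z 19.7, wall tops 60x74, grip 46.9x14.8 at z 84, block top at z 62. That gives:
- **Block:** (530.4,-268.6), jaw angle 0.2065.
- **Press:** yaw -0.079, bed (513.4,190.8), knob (525,340).
- **Dial:** about -0.835 rad.

Next I lift the block out and set it on the bench.

```bash
python3 - <<'E'
from h import *
st=sensors.read_state
a=.2065; x,y=530.4,-268.6
ctrl.move_l([x,y,120],down(a),vel=150)
print(ctrl.move_l([x,y,45],vel=80,threshold=15),st()['eef_pos'],st()['force'])
ctrl.gripper_to(30,40); s=st(); print("grip",s['grip_width'],s['force'],s['eef_pos'])
ctrl.move_l([x,y,150],vel=100); s=st(); print("lifted",s['grip_width'],s['force'])
b=-.0793; px,py=545,-90
ctrl.move_ptp([px,py,150],down(b)); ctrl.move_l([px,py,45],vel=120)
print(ctrl.move_l([px,py,31],vel=15,threshold=4),st()['eef_pos'],st()['force'])
ctrl.gripper_to(70); ctrl.hold(.2); print(st()['grip_width'],st()['t'])
ctrl.move_l([px,py,210],vel=200); ctrl.hold(.2)
ctrl.move_ptp([px-0,py,210],down(b+np.pi/2)); ctrl.hold(.3)
s,p,d=wshot("bench1"); print(st()['t'],st()['q'])
f=np.load("pics/bench1.npz"); C=cloud(f); h=cv2.cvtColor(p,cv2.COLOR_RGB2HSV)
N=np.hypot(C[...,0]-px,C[...,1]-py)<60; t=N&(C[...,2]>44)&(C[...,2]<56); print("top",rect(C[t]),np.median(C[t][:,2]))
E
```

```text
False [ 530.976 -268.968   45.643] [-0.232  0.609  0.351]
grip 42.93441737125273 [0.121 1.112 2.594] [ 530.937 -268.865   45.648]
lifted 42.721261253481515 [ 0.388  0.626 -2.906]
True [544.809 -89.9    33.655] [ 0.522 -0.22   4.522]
69.89021279231177 11.2667
14.2583 [-0.32   0.177  1.621  0.     1.343 -1.812]
top ('c', array([543.51, -90.68]), 'size', array([56.312, 43.582]), 'ang', np.float64(1.485159851940363), 'n', 2280) 50.18218493762055
```

View pics/bench1.png

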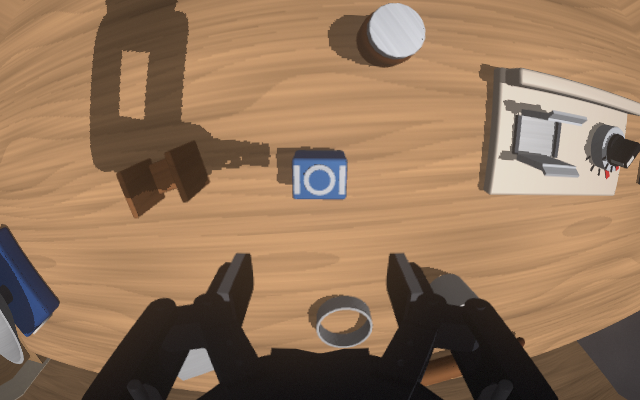

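The block stands upright on the bench at px (320,176), and all bystanders are in place. The measured top is 56.3x43.6 at z 50. Since the jaws centred it at x 544.8 but the camera says 543.5, the wrist camera reads about 1.3 mm low in x. This cancels if I grasp and place with the same tool orientation.

```bash
python3 - <<'E'
from h import *
st=sensors.read_state
x,y=543.5,-90.7
ctrl.gripper_to(84)
ctrl.move_l([x,y,120],down(1.4875),vel=150)
print(ctrl.move_l([x,y,38],vel=80,threshold=15),st()['eef_pos'])
ctrl.gripper_to(45,40); s=st(); print("grip",s['grip_width'],s['eef_pos'])
ctrl.move_l([x,y,150],vel=100)
ctrl.move_ptp([513.4,190.8,150],down(1.4915)); ctrl.move_l([513.4,190.8,138],vel=60); ctrl.hold(.4)
s,p,d=wshot("hover"); print(s['eef_pos'],s['grip_width'],s['force'],s['t'])
C=cloud(np.load("pics/hover.npz")); h=cv2.cvtColor(p,cv2.COLOR_RGB2HSV)
N=np.hypot(C[...,0]-513,C[...,1]-191)<50
t=N&(C[...,2]>145)&(C[...,2]<155)&(h[...,2]>60); print("block top",rect(C[t]))
t=N&(C[...,2]>79)&(C[...,2]<86); print("walls",rect(C[t]))
cv2.imwrite("pics/hoverc.png",cv2.resize(p[100:320,200:440],None,fx=2.4,fy=2.4)[:,:,::-1])
E
```

```text
False [544.204 -90.916  38.673]
grip 54.63127758885466 [544.246 -90.874  38.923]
[513.569 190.885 138.259] 53.92592553730452 [-0.315  0.07  -2.372] 19.975
block top ('c', array([513.529, 190.461]), 'size', array([81.584, 44.806]), 'ang', np.float64(1.4959162264251387), 'n', 8178)
walls ('c', array([478.962, 193.525]), 'size', array([59.95 ,  6.946]), 'ang', np.float64(1.4641328635536426), 'n', 698)
```

View pics/hoverc.png

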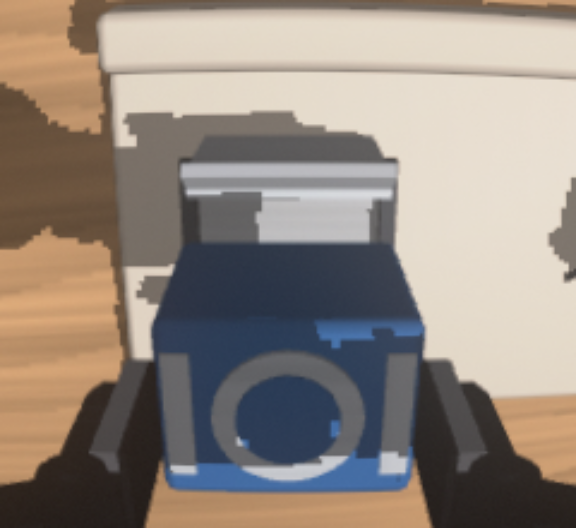

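The block hangs square over the bed, held by its two ends, with its top centre at (513.5,190.5) against the bed at (513.5,190.8). Lowering it now, with force watched.

```bash
python3 - <<'E'
from h import *
st=sensors.read_state
X=[513.5,190.8]
r=ctrl.move_l(X+[85],vel=50,threshold=8); s=st(); print(r,s['eef_pos'],s['force'])
if not r:
    r=ctrl.move_l(X+[63],vel=30,threshold=8); s=st(); print(r,s['eef_pos'],s['force'])
    if not r:
        r=ctrl.move_l(X+[56],vel=10,threshold=5); s=st(); print(r,s['eef_pos'],s['force'],s['wrist_torque'])
print(s['t'],s['grip_width'])
E
```

```text
False [513.931 190.905  85.47 ] [ 0.251  0.94  -2.493]
False [513.701 190.84   63.126] [-0.188 -0.047 -2.658]
True [513.551 190.83   58.886] [-0.133  0.259  6.095] [-0.078  0.049 -0.01 ]
22.6083 54.94049814519032
```

Contact came at z 58.9, as expected. Releasing, checking the seating, then lining up over the knob.

```bash
python3 - <<'E'
from h import *
st=sensors.read_state
ctrl.gripper_to(74); ctrl.hold(.4); print(st()['grip_width'],st()['force'])
ctrl.move_l([513.5,190.8,210],vel=120); ctrl.hold(.3)
s,p,d=wshot("seated"); C=cloud(np.load("pics/seated.npz"))
N=np.hypot(C[...,0]-513.5,C[...,1]-191)<48
t=N&(C[...,2]>66)&(C[...,2]<74); k=cv2.cvtColor(p,cv2.COLOR_RGB2HSV); b=t&(k[...,0]>95)&(k[...,0]<130)&(k[...,1]>90)
print("block top",rect(C[b]),np.median(C[b][:,2])); t=N&(C[...,2]>79)&(C[...,2]<86); print("walls",rect(C[t]))
ctrl.gripper_to(50)
ctrl.move_ptp([526,340.3,210],down(1.507)); ctrl.hold(.3)
s,p,d=wshot("knob2"); C=cloud(np.load("pics/knob2.npz"))
t=(np.hypot(C[...,0]-525,C[...,1]-340)<40)&(C[...,2]>80)&(C[...,2]<90); print("grip",rect(C[t]),np.median(C[t][:,2]),s['t'])
cv2.imwrite("pics/k2.png",cv2.resize(p[80:300,120:420],None,fx=2.4,fy=2.4)[:,:,::-1])
E
```

```text
74.04557339115192 [ 0.377 -0.129  0.616]
block top ('c', array([513.249, 190.763]), 'size', array([54.699, 43.057]), 'ang', np.float64(1.4912359871254335), 'n', 1431) 69.87086299851481
walls ('c', array([512.402, 190.727]), 'size', array([60.723, 72.971]), 'ang', np.float64(1.4909710025969705), 'n', 804)
grip ('c', array([524.378, 340.228]), 'size', array([14.673, 46.205]), 'ang', np.float64(0.6515671946650506), 'n', 736) 83.98838863707255 26.425
```

View pics/k2.png

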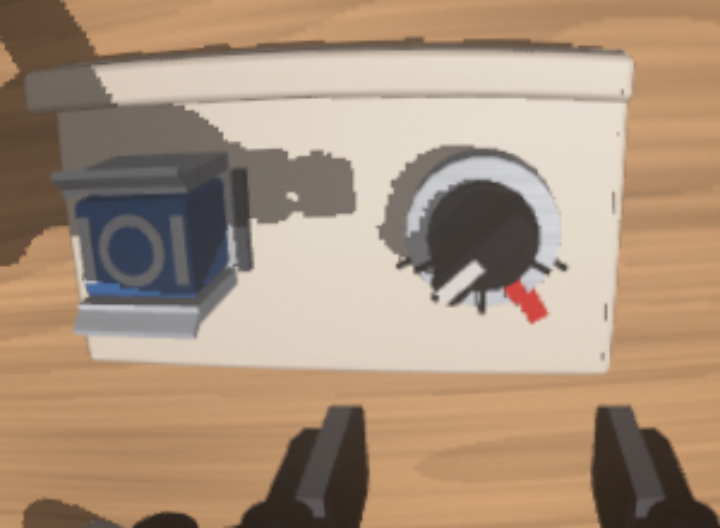

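The block sits between the walls with its top at z 69.9 (70 expected), centred and square. The white pointer ends at (440,298) in the crop and the red mark is at (525,300). Now turning the knob.

```bash
python3 - <<'E'
from h import *
st=sensors.read_state
K=[525.6,340.4]; a0=.655; a1=.524-.0793+np.pi/2
ctrl.move_ptp(K+[130],down(a0)); 
r=ctrl.move_l(K+[83],vel=60,threshold=8); s=st(); print(r,s['eef_pos'],s['force'])
assert not r
ctrl.gripper_to(5,50); s=st(); print("grip",s['grip_width'],s['force'],s['wrist_torque'])
for a in np.linspace(a0,a1,5)[1:]:
    ctrl.move_ptp(K+[83],down(a)); s=st(); print(s['force'],s['wrist_torque'],s['grip_width'])
ctrl.hold(.3); s=st(); y=s['eef_rot'][:,1]; print("dial",np.arctan2(y[1],y[0])-np.pi/2+.0793,s['eef_pos'],s['t'])
E
```

```text
False [525.959 340.578  83.364] [ 0.319 -0.35   0.298]
grip 9.379979908391334 [-1.134 -0.979  4.149] [-0.254  0.377  0.023]
[-2.034 -1.758  6.858] [-0.201  0.389  0.017] 9.758018926876677
[-1.822 -0.875  6.096] [-0.175  0.343  0.065] 9.549757609575584
[-1.612 -0.262  5.331] [-0.081  0.368  0.001] 9.269606470481296
[-1.407  0.437  4.567] [-0.035  0.336 -0.018] 9.376399065207744
dial 0.5190407171877373 [525.837 340.961  83.663] 30.6833
```

The grip width reads 9.4 mm where the bar should be 14. I'll let go and check whether the knob actually turned before pulling.

```bash
python3 - <<'E'
from h import *
ctrl.gripper_to(45); ctrl.move_l([525.6,340.4,130],vel=120); ctrl.move_ptp([526,340.3,210],down(1.507)); ctrl.hold(.3)
s,p,d=wshot("knob3"); C=cloud(np.load("pics/knob3.npz"))
t=(np.hypot(C[...,0]-525,C[...,1]-340)<40)&(C[...,2]>80)&(C[...,2]<100); print("grip",rect(C[t]),np.median(C[t][:,2]),s['t'])
cv2.imwrite("pics/k3.png",cv2.resize(p[80:300,120:420],None,fx=2.4,fy=2.4)[:,:,::-1])
E
```

```text
grip ('c', array([524.083, 340.185]), 'size', array([45.337, 14.941]), 'ang', np.float64(0.4289985998572631), 'n', 730) 83.98617882345854 32.5167
```

View pics/k3.png

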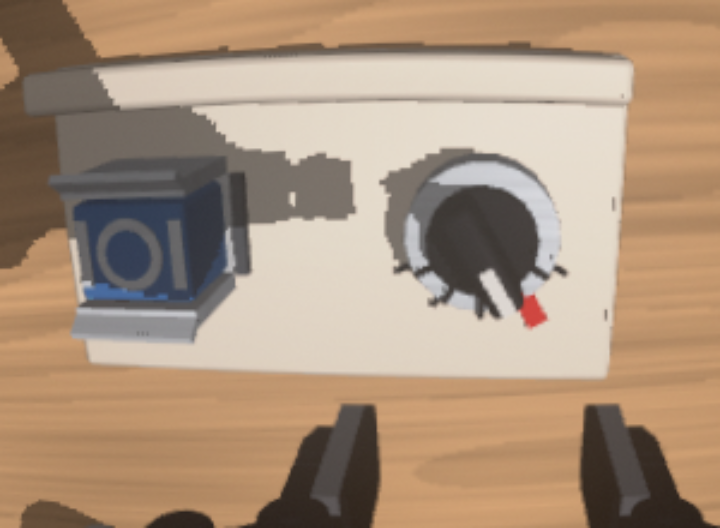

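The knob did turn: the bar is at 0.429 rad in world, so dial ≈ 0.508, with the pointer at the red mark. The narrow reading is just a gripper offset. Pulling up.

```bash
python3 - <<'E'
from h import *
st=sensors.read_state
K=[525.4,340.4]; a=.44+np.pi/2
ctrl.move_ptp(K+[130],down(a)); r=ctrl.move_l(K+[81],vel=60,threshold=8); print(r,st()['eef_pos']); assert not r
ctrl.gripper_to(5,60); ctrl.hold(.2); s=st(); z0=s['eef_pos'][2]; print(s['grip_width'],s['force'],z0)
r=ctrl.move_l(K+[97],vel=15,threshold=22); s=st(); print(r,s['eef_pos'][2]-z0,s['force'],s['grip_width'])
ctrl.hold(.3); ctrl.gripper_to(45); ctrl.hold(.2)
ctrl.move_l(K+[140],vel=80); ctrl.move_ptp([526,340.3,225],down(1.507)); ctrl.hold(.3)
s,p,d=wshot("knob4"); C=cloud(np.load("pics/knob4.npz"))
t=(np.hypot(C[...,0]-525,C[...,1]-340)<40)&(C[...,2]>76)&(C[...,2]<110); print("grip",rect(C[t]),np.median(C[t][:,2]),s['t'],s['force'])
k=cv2.cvtColor(p,cv2.COLOR_RGB2HSV); N=np.hypot(C[...,0]-513.5,C[...,1]-191)<48
b=N&(C[...,2]>66)&(C[...,2]<74)&(k[...,0]>95)&(k[...,0]<130)&(k[...,1]>90); print("block",rect(C[b]),np.median(C[b][:,2]))
cv2.imwrite("pics/k4.png",cv2.resize(p[80:300,120:420],None,fx=2.4,fy=2.4)[:,:,::-1])
E
```

```text
False [525.776 340.569  81.381]
10.75130130809341 [-2.131  0.472  4.567] 81.79295706481919
True 12.086714124956359 [1.474 0.902 1.406] 10.63307364488839
grip ('c', array([523.767, 340.19 ]), 'size', array([45.28 , 15.201]), 'ang', np.float64(0.43741715166862616), 'n', 846) 95.26676591817792 38.125 [-0.247  0.314  0.089]
block ('c', array([513.696, 191.43 ]), 'size', array([53.072, 42.94 ]), 'ang', np.float64(1.4850252291472597), 'n', 741) 69.78848191078217
```

View pics/k4.png

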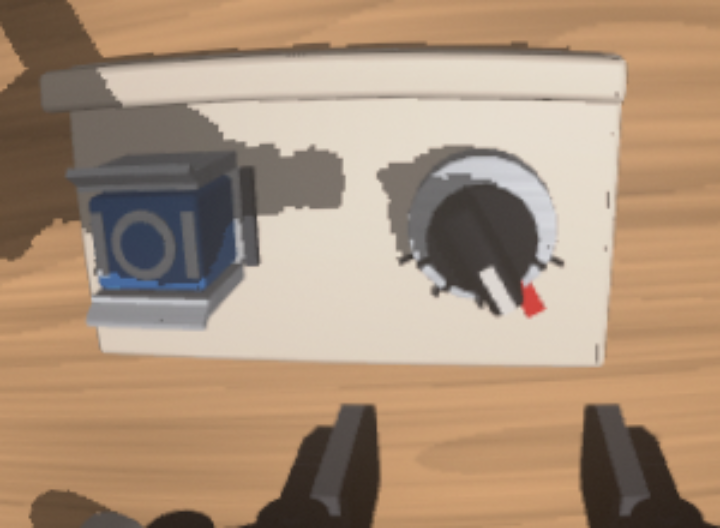

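The knob top is at z 95.3, up from 84.0, so it lifted about 11.3 mm. Dial is about 0.517, the block is still seated, and the robot is clear. Handing in.

```bash
python3 -c "
from plant import ctrl
print(ctrl.finish_job())"
```

```text
the job is handed in; nothing more can be done
None
```

The job was handed in at about 38 s of the 72 s limit, and every step was carried out in order; the simulator gave no verdict. I lifted the block from the stand by its width and set it upright on the bench, then let go. I took it again by its ends and lowered it into the bed until light contact (about 9 N), then released it. After that I turned the knob from about -0.84 rad to the red mark, let go and checked it, then pulled it up to its stop and let go.

**Last checks:**
- **Block:** its top is at z 69.8 mm (70 expected). Its centre is within about 1 mm of the bed centre, and it sits square in the bed.
- **Knob:** dial at about 0.517 rad (target 0.524). It rose about 11.3 mm by the camera and 12.1 mm by arm travel.
- **Robot:** it was clear of everything, with no force on the tool.

**Disagreements:**
- The gripper read 9–11 mm on the 14 mm knob bar, but the pictures showed the knob had turned and lifted correctly.
- The wrist camera read about 1.3 mm low in x. I grasped and placed with the same tool orientation so that this cancelled out.

**Not re-measured:** the tub, tart ring and shaker. The arm was never near them and felt no unexpected contact.

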